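# Load the sieve shaker and draw its lock plunger

## Task

Get the sieve shaker ready: stand the medium sieve cup down inside the large one that is already on the shaker's table, then the small one inside the medium, each lowered in rather than dropped, and leave the large cup on its table. Then pull the orange-handled lock plunger straight along its leaning sleeve, without wrenching it, until the sleeve's mouth is about the middle of the green band (about 50 mm out, no red showing), and finish while still holding it there in the gripper. Leave the other things on the bench undisturbed.

Things in the scene. Friction and masses are not known exactly. Their poses are not given: they have to be found in the camera images.
- table_center (a point): centre of the top face of the shaker's sieve table, a round aluminium plate 104 mm across on the blue shaker base (170 x 300 mm, 30 mm high, fixed to the bench); this face is 40 mm above the bench. Axes are the shaker's: y runs from the sleeve block towards the sieve table, z up
- sleeve_mouth (a point): centre of the mouth of the plunger's bore, in the top face of the grey guide block (56 x 56 mm) on the shaker. z points out along the bore, which leans 15 degrees from vertical, away from the sieve table; x is level, the shaker's x. Bore 20 mm across, 105 mm deep; mouth about 142 mm above the bench and, level, 181 mm from the sieve table's centre
- plunger_grip (a point): centre of the lock plunger's orange handle, a box 24 mm (x) by 50 mm (y) by 40 mm (z), best gripped across the 24 mm. z points along the shaft, out of the bore. Fully in, this point lies 40 mm from sleeve_mouth along z; drawn to mid-green, 90 mm
- plunger: the whole plunger, loose in its sleeve, about 0.3 kg, no spring: slides back if let go. Origin on its axis at the underside of the collar (32 mm wide, 6 mm thick) that rests on the mouth, 40 mm below plunger_grip, same axes. Below the collar the shaft, 18 mm across (1 mm free all round), is steel for 40 mm, green for 20 mm, then red to its end at 95 mm
- shaker: the whole fixed shaker with sleeve block; origin on the bench, 90 mm from the sieve table's centre towards the block
- sieve_large_mid (a point): centre, half-way up, of the large steel sieve cup with a blue band, standing loose on the shaker's table: round, straight-walled, open-topped, 84 mm across, 40 mm high; walls 3 mm, floor 4 mm thick
- sieve_medium_mid (a point): centre, half-way up, of the medium brass sieve cup with a black band, standing on the bench: 62 mm across, 68 mm high, walls 3 mm, floor 4 mm; about 0.16 kg. Nested, it stands 32 mm proud of the large one and this point is 18 mm above the large cup's
- sieve_small_mid (a point): centre, half-way up, of the small aluminium sieve cup with a yellow band, standing on the bench: 42 mm across, 96 mm high, walls 3 mm, floor 4 mm; about 0.12 kg. Nested, it stands 32 mm proud of the medium one and this point is 18 mm above the medium cup's
- sieve_large: the large cup; origin at the centre of its underside
- sieve_medium: the medium cup; origin at the centre of its underside
- sieve_small: the small cup; origin at the centre of its underside
- jar: bystander: amber glass jar, 60 mm across, 85 mm high; origin under its centre
- brush: bystander: brush lying on the bench, its length along its x
- stone: bystander: rounded reddish stone, 68 mm across, 35 mm high; origin under its centre
- sherd_tray: bystander: white tray of sherds, 150 x 110 mm, 22 mm high; origin under its centre
- card_box: bystander: small cardboard box, 110 x 75 x 55 mm high; origin under its centre
Mind the look-alikes: they are no part of the job. Leave any blue look-alike of the sieve_medium alone.

How it is judged:
By the outcome, as a careful person would: the job done as asked, in the order asked, and still so for the second after the job is handed in, while the arm keeps its last pose, push and grip.
It also fails if it takes over 64 s, if anything falls off the work surface, if the arm or the gripper's body presses on something with over 40 N, if the wrist force passes 120 N, or if a joint passes its speed limit or range.

## Robot

A 6-joint arm with a two-finger parallel gripper is mounted at the origin on the work surface. World frame = base frame: x ahead of the robot, y to its left, z up, the work surface at z = 0. Lengths are in m, angles in rad, forces in N, time in s.
With the tool pointing down it reaches from about 0.25 to 0.775 m from the base axis. Payload 4 kg.
Tool frame: the origin (TCP) lies at the very end of the fingers, on their centre line; the grasp point (between the pads) lies 19 mm behind it; x points along the fingers, y is the direction in which the jaws open and shut, and the axes are right-handed (so a half turn about x gives the same grasp; the last joint's range is limited). The gripper opens to 94 mm and grips with 3 to 60 N. Pads are 16 mm wide; open, the fingers measure 119 mm over their backs; the gripper's body (75 mm by 177 mm) begins 78 mm behind the grasp point.
Start: joints at [1.204, 0.087, 1.371, -0, 1.684, -0.103], TCP at [0.143, 0.531, 0.206] pointing down, gripper open.
Joint ranges: [-3.1, 3.1], [-0.76, 2.03], [0.27, 2.55], [-1.08, 4.22], [0.17, 2.65], [-2.57, 2.57]. Speed limits (rad/s): [2.79, 2.79, 3.14, 3.14, 3.14, 3.14].

## Interface

Orientations are given as [roll, pitch, yaw] about the fixed x, y, z axes, in that order (R = Rz(yaw) Ry(pitch) Rx(roll)).
In Python, from bench import robot gives the robot as it stands.
- The arm moves only by the tool carry_out, never from a script. Its argument "targets" is a list of rows, each a list of 5 numbers: the closure, from 0 (fully open) to 1 (shut), then the shift along the tool's x, y, z in cm, then the turn about the tool's x in degrees. In form: [[fingers, tx, ty, tz, turn], ...]. A call has 1 to 20 rows; each row shifts and turns the commanded pose from where the row before left it, along the tool's axes as they then stand; what a row does not reach is not made up. A row lasts 1/10 s, in which the tool goes at most 50 mm and 8.59 degrees, less where a joint would pass 70% of its speed; a pose out of reach is approached as far as the arm can. A call is refused whole if a number of a shift passes 5 or a number of a turn 8.59, either way. A call with a gripper value outside its range is refused whole. The fingers move at their own pace and stop on an object; the grip force is fixed at half the most. Time passes only in rows, so rows that do not move let the fingers close. It gives the time, the measured TCP pose, the force and the opening at its end, in the units of the state.
- robot.get_obs(): the state, without advancing time (a new reading comes with each control period).
- robot.snapshot(name): name is "scene" or "top" or "wrist"; returns a dict with "image" (480x640x3 uint8, red, green, blue), "camera_matrix" (3x3 intrinsics, pixels), "distortion" ([k1, k2, p1, p2, k3] as OpenCV has them; the pictures are not rectified), "pose" (4x4, takes a point from camera to world coordinates). Camera axes: x right, y up, looking along -z (the intrinsics and any distortion apply to the point x, -y, -z); pixel columns grow to the right and rows downward; lengths in m; the calibration is good to about 2 mm. A picture is of the moment at which its call begins. There is no depth.
- robot.close_job(): hands the job in, once; it reports no verdict.
The state is a dict: "time": time; "joint_positions": joint angles; "qvel": joint speeds; "joint_torque": joint torques, N m; "tool_pos": TCP position; "ee_rot": TCP orientation; "wrist_force": force on the tool from outside, world axes, zero at the start; "wrist_torque": the same for the moment, N m; "width": finger opening in m.
Only numpy, scipy, OpenCV 4.12 (cv2) and the standard library are available. Lean on these libraries where they do the work, as an engineer would, in place of code of your own. Each camera call takes 0.05 s, during which the arm holds its last target. There are 200 camera calls.

## Working session

There is one attempt and no reset: what is moved stays moved. The work goes in short steps, Python scripts to look and compute and a tool call to move; the robot and the scene stay as the last step left them, time stands still between calls to the robot, and variables do not carry over. Pictures are saved under pics/ and viewed, about 8 in all and at most 12, crops included, and the job is handed in when it is done.

Besides the shell and the picture viewer there is one more tool, called after "Emit:" by a JSON object that holds its "method" and its "body". carry_out: Moves the arm, as the interface text tells. Its arguments: {"type":"object","properties":{"targets":{"type":"array","items":{"type":"array","items":{"type":"number"}}}},"required":["targets"]}

```bash
ls; mkdir -p pics
cat > h.py <<'E'
import numpy as np, cv2, pickle
from bench import robot
from scipy.spatial.transform import Rotation as Rot
def snap(n,f):
    s=robot.snapshot(n); cv2.imwrite(f'pics/{f}.png',s['image'][:,:,::-1]); pickle.dump(s,open(f'pics/{f}.pkl','wb')); return s
def load(f): return pickle.load(open(f'pics/{f}.pkl','rb'))
def ray(s,uv):
    p=cv2.undistortPoints(np.array([[uv]],float),np.array(s['camera_matrix']),np.array(s['distortion']))[0,0]
    P=np.array(s['pose']); return P[:3,3],P[:3,:3]@np.array([p[0],-p[1],-1.])
def onz(s,uv,z):
    o,d=ray(s,uv); return o+d*(z-o[2])/d[2]
def proj(s,X):
    P=np.array(s['pose']); c=(np.atleast_2d(X)-P[:3,3])@P[:3,:3]; c=c*[1,-1,-1]
    return cv2.projectPoints(c.reshape(-1,1,3),np.zeros(3),np.zeros(3),np.array(s['camera_matrix']),np.array(s['distortion']))[0][:,0]
def tool():
    o=robot.get_obs(); R=Rot.from_euler('xyz',o['ee_rot']).as_matrix(); return np.array(o['tool_pos']),R,o
E
python3 - <<'E'
from h import *
a=snap('scene','s0');b=snap('top','t0')
for s in(a,b): print(np.round(s['pose'],3).tolist(),np.round(s['camera_matrix'],0).tolist(),s['distortion'])
p,R,o=tool();print(o,R.round(3))
E
```

```text
pics
[[0.605, -0.488, 0.629, 1.539], [0.796, 0.385, -0.467, -0.742], [-0.014, 0.783, 0.622, 1.106], [0.0, 0.0, 0.0, 1.0]] [[613.0, 0.0, 330.0], [0.0, 613.0, 234.0], [0.0, 0.0, 1.0]] [-0.09378537  0.          0.          0.          0.        ]
[[0.027, 0.981, -0.192, 0.247], [-1.0, 0.026, -0.01, 0.007], [-0.005, 0.192, 0.981, 1.693], [0.0, 0.0, 0.0, 1.0]] [[607.0, 0.0, 313.0], [0.0, 607.0, 232.0], [0.0, 0.0, 1.0]] [-0.06667146  0.          0.          0.          0.        ]
{'time': 0.1, 'joint_positions': array([ 1.20390934e+00,  8.79118938e-02,  1.37207608e+00,  1.30733665e-05,
        1.68361890e+00, -1.03059027e-01]), 'qvel': array([-0.00106376,  0.00050984, -0.00281715,  0.00172945, -0.0017555 ,
        0.00077293]), 'joint_torque': array([ 2.46093092e-03, -3.41252732e+01, -3.03301442e+01,  7.20593962e-02,
        3.04091501e-02, -1.09296989e-04]), 'tool_pos': array([0.14322904, 0.53051431, 0.20441812]), 'ee_rot': array([-1.680306  ,  1.56878207, -1.9441325 ]), 'wrist_force': array([ 0.07325831,  0.5796613 , -0.8480258 ]), 'wrist_torque': array([-0.02647346,  0.03653521, -0.05141168]), 'width': 0.09388247743799209} [[-0.001  0.261  0.965]
 [-0.002  0.965 -0.261]
 [-1.    -0.002 -0.   ]]
```

View pics/s0.png

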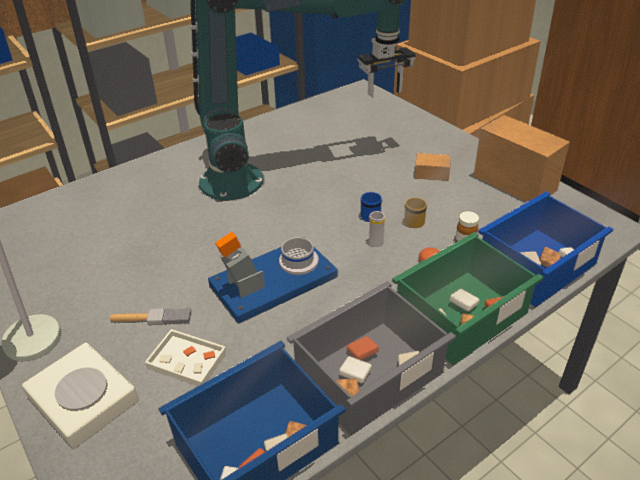

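View pics/t0.png

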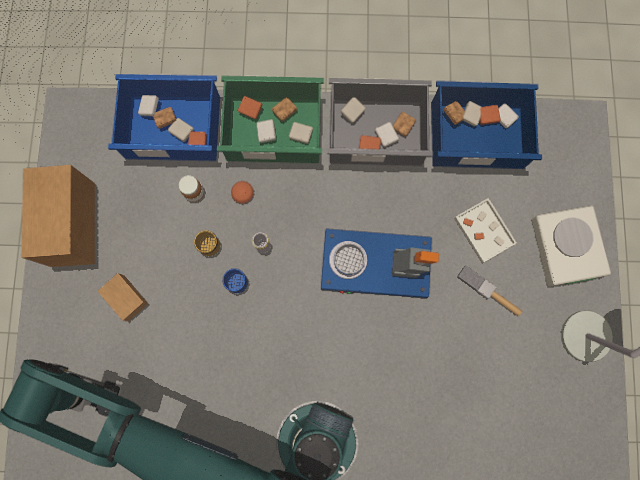

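Top view candidates: medium = brass cup (207,242). Look-alikes are the blue cup (235,281), the amber jar (190,187) and the stone (242,191). Small = aluminium cup (260,241), large = cup on the shaker (349,259), plunger handle = orange (427,257). I'll check this in a close crop.

Run:
```python
from h import *
a=cv2.imread('pics/t0.png')[215:305,180:450]; a=cv2.resize(a,None,fx=2.96,fy=2.96,interpolation=cv2.INTER_CUBIC)
b=cv2.imread('pics/s0.png')[185:325,200:480]; b=cv2.resize(b,None,fx=2.3,fy=2.3,interpolation=cv2.INTER_CUBIC)
c=np.zeros((a.shape[0]+b.shape[0],800,3),np.uint8); c[:a.shape[0],:a.shape[1]]=a; c[a.shape[0]:,:b.shape[1]]=b
cv2.imwrite('pics/crop0.png',c);print(a.shape,b.shape)
s=load('t0');
for n,uv,z in [('med',(207,242),.068),('small',(260,241),.096),('blue',(235,281),.068),('large',(349,259),.08),('handle',(427,257),.19)]: print(n,onz(s,uv,z).round(3))
```

```text
(266, 799, 3) (322, 644, 3)
med [0.528 0.313 0.068]
small [0.53  0.166 0.096]
blue [0.424 0.231 0.068]
large [ 0.49  -0.074  0.08 ]
handle [ 0.484 -0.264  0.19 ]
```

View pics/crop0.png

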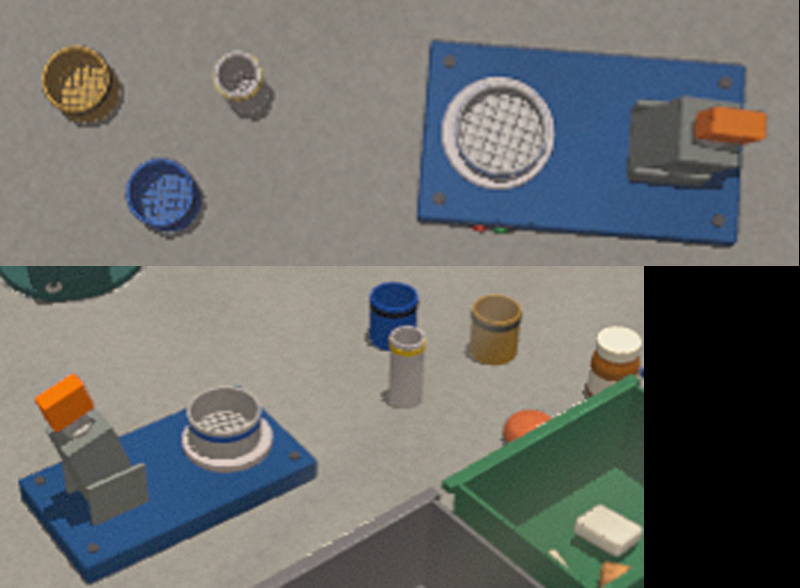

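The crop confirms it. The brass cup with the black band is medium, the yellow-banded one is small, and the blue cup is a look-alike. Moving above the medium cup.

Emit:
{"method": "carry_out", "body": {"targets": [[0, 0, -0.9, 3.6, 0], [0, 0, -0.9, 3.6, 0], [0, 0, -0.9, 3.6, 0], [0, 0, -0.9, 3.6, 0], [0, 0, -0.9, 3.6, 0], [0, 0, -0.9, 3.6, 0], [0, 0, -0.9, 3.6, 0], [0, 0, -0.9, 3.6, 0], [0, 0, -0.9, 3.6, 0], [0, 0, -0.9, 3.6, 0], [0, 0, -0.9, 3.6, 0], [0, 0, -1.0, 3.2, 0], [0, 0, 0, 0, 0], [0, 0, 0, 0, 0]]}}

```text
time: 1.5
tool_pos: [0.5281, 0.3137, 0.2045]
ee_rot: [-2.755, 1.569, -3.02]
wrist_force: [-1.0, 1.2, 0.3]
width: 0.094
```

Run:
```python
from h import *
w=snap('wrist','w1');t=snap('top','t1');p,R,o=tool();print(p.round(4),R.round(3),np.round(w['pose'],3).tolist(),w['camera_matrix'],w['distortion'],o['wrist_force'])
```

```text
[0.5273 0.3147 0.2052] [[-0.001  0.26   0.966]
 [ 0.     0.966 -0.26 ]
 [-1.    -0.    -0.001]] [[0.261, -0.929, -0.262, 0.449], [0.965, 0.251, 0.071, 0.335], [-0.001, -0.271, 0.962, 0.384], [0.0, 0.0, 0.0, 1.0]] [[371.21369488   0.         318.81884921]
 [  0.         371.21369488 236.66106307]
 [  0.           0.           1.        ]] [0.02707984 0.         0.         0.         0.        ] [0.04405765 0.50610956 1.57043899]
```

View pics/w1.png

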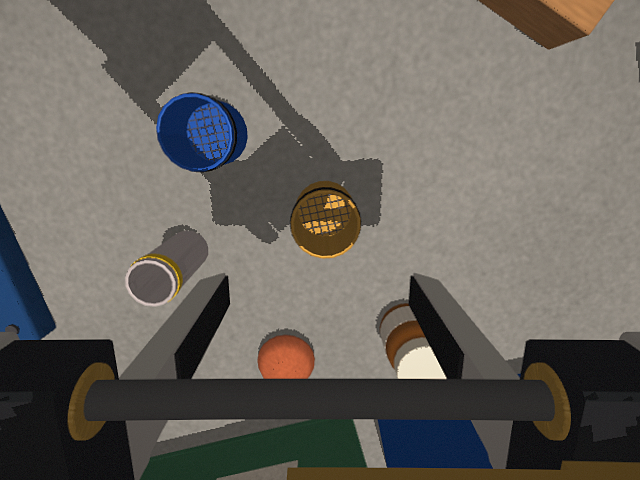

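The wrist view shows the medium rim circle at about (325.5,222.5) with r 34.5, the small rim at (154,281.5), the blue look-alike at (197,132), and the jar behind the right finger at (415,345).

Run:
```python
from h import *
w=load('w1'); p,R,o=tool()
im=w['image'].astype(int)
r,g,b=im[...,0],im[...,1],im[...,2]
m=((r-b>35)&(r>60)).astype(np.uint8); m[:,:270]=0;m[:,380:]=0;m[:170]=0;m[270:]=0
n,l,st,_=cv2.connectedComponentsWithStats(m); i=1+st[1:,4].argmax();print(st[i])
for name,uv,z in [('med',(325.5,222.5),.068),('medL',(291,222.5),.068),('medR',(360,222.5),.068),('small',(154,281.5),.096),('smL',(126,281.5),.096),('smR',(182,281.5),.096)]:
    X=onz(w,uv,z); print(name,X.round(4),'tool',(R.T@(X-p)*100).round(2))
s=load('t1')
for n,uv,z in [('med',(206,242),.068),('small',(260.2,240.5),.096),('large',(348,258.5),.08)]: print('top',n,onz(s,uv,z).round(4))
print('tcp in top',proj(s,p),'tcp wrist',proj(w,p))
```

```text
[ 291  190   70   69 3367]
med [0.5246 0.3207 0.068 ] tool [13.72  0.51 -0.4 ]
medL [0.5168 0.2915 0.068 ] tool [13.72 -2.51 -0.4 ]
medR [0.5325 0.3499 0.068 ] tool [13.72  3.53 -0.39]
small [0.5296 0.1715 0.096 ] tool [ 10.92 -13.77   3.96]
smL [0.5236 0.1494 0.096 ] tool [ 10.92 -16.06   3.95]
smR [0.5357 0.1938 0.096 ] tool [ 10.92 -11.46   3.97]
top med [0.5284 0.3157 0.068 ]
top small [0.5315 0.1651 0.096 ]
top large [ 0.4914 -0.0712  0.08  ]
tcp in top [[196.61296165 232.84749337]] tcp wrist [[320.12414344 291.75665694]]
```

Emit:
{"method": "carry_out", "body": {"targets": [[0, 0, 0.5, -0.4, 0], [0, 3, 0, 0, 0], [0, 3, 0, 0, 0], [0, 3, 0, 0, 0], [0, 3, 0, 0, 0], [0, 2, 0, 0, 0], [0, 1.5, 0, 0, 0], [0, 0.6, 0, 0, 0], [0, 0, 0, 0, 0], [1, 0, 0, 0, 0], [1, 0, 0, 0, 0], [1, 0, 0, 0, 0], [1, 0, 0, 0, 0], [1, 0, 0, 0, 0], [1, 0, 0, 0, 0], [1, 0, 0, 0, 0], [1, 0, 0, 0, 0]]}}

```text
time: 3.3
tool_pos: [0.526, 0.3202, 0.0451]
ee_rot: [0.698, 1.57, 0.435]
wrist_force: [0.2, -0.3, 3.1]
width: 0.0612
```

Emit:
{"method": "carry_out", "body": {"targets": [[1, -0.5, 0, 0, 0], [1, -2, 0, 0, 0], [1, -3, 0, 0, 0], [1, -3, 0, 0, 0], [1, -3, 0, 0, 0], [1, -3, 0, 0, 0], [1, 0, -2, 0.5, 0], [1, 0, -3.5, 0.9, 0], [1, 0, -3.5, 0.9, 0], [1, 0, -3.5, 0.9, 0], [1, 0, -3.5, 0.9, 0], [1, 0, -3.5, 0.9, 0], [1, 0, -3.5, 0.9, 0], [1, 0, -2.2, 0.5, 0], [1, 0, -1.0, 0.3, 0], [1, 0, 0, 0, 0], [1, 0, 0, 0, 0]]}}

```text
time: 5.0
tool_pos: [0.5219, 0.0504, 0.1892]
ee_rot: [2.38, 1.57, 2.117]
wrist_force: [-0.6, -0.2, -1.3]
width: 0.0609
```

Run:
```python
from h import *
w=snap('wrist','w2');p,R,o=tool();print(p.round(4),R.round(3),o['width'],o['wrist_force'])
print(proj(w,[.494,-.066,.08]))
```

```text
[0.5219 0.0507 0.1892] [[-0.     0.26   0.966]
 [ 0.001  0.966 -0.26 ]
 [-1.     0.001 -0.001]] 0.060829426836022854 [-0.70110112 -0.15952459 -1.0464851 ]
[[170.31472317 240.36482991]]
```

View pics/w2.png

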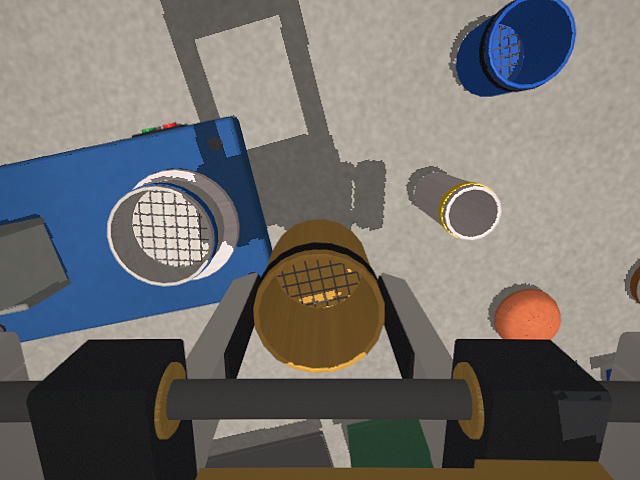

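The wrist view shows the medium cup held upright with its rim at (319,308), the large rim circle at about (161,235), and the small rim at (472,212). Computing positions, and detecting the rims numerically.

```bash
cat >> h.py <<'E'
def circ(s,uv,r,tol=.12):
    g=cv2.cvtColor(s['image'],cv2.COLOR_RGB2GRAY); x,y=map(int,uv); k=int(r*1.5); x0,y0=max(x-k,0),max(y-k,0)
    c=cv2.HoughCircles(g[y0:y+k,x0:x+k],cv2.HOUGH_GRADIENT_ALT,1,3,param1=200,param2=.5,minRadius=int(r*(1-tol)),maxRadius=int(r*(1+tol))+1)
    return None if c is None else (c[0][:4]+[x0,y0,0]).round(1)
E
python3 - <<'E'
from h import *
w=load('w2');p,R,o=tool()
for n,uv,r,z in [('large',(161,235),53,.08),('small',(472,212),29,.096),('held',(319,308),64,.213)]:
    print(n,circ(w,uv,r))
    for du in (-r,0,r):
        X=onz(w,(uv[0]+du,uv[1]),z); print('  ',X.round(4),(R.T@(X-p)*100).round(2))
E
```

```text
large [[164.  234.   52.5]
 [182.  223.   53.4]
 [183.  238.   54.1]]
   [ 0.477 -0.112  0.08 ] [ 10.91 -16.89  -0.11]
   [ 0.4879 -0.0715  0.08  ] [ 10.92 -12.7   -0.11]
   [ 0.4988 -0.0306  0.08  ] [10.92 -8.46 -0.11]
small [[474.  214.   27.8]]
   [0.5232 0.1464 0.096 ] [ 9.33  9.27 -2.35]
   [0.5288 0.1672 0.096 ] [ 9.33 11.42 -2.35]
   [0.5344 0.1879 0.096 ] [ 9.34 13.56 -2.35]
held [[317.  310.   63.1]
 [302.  320.   63.3]
 [315.  286.   64.2]]
   [0.511 0.023 0.213] [-2.38 -2.96 -0.33]
   [0.5187 0.0515 0.213 ] [-2.38 -0.01 -0.33]
   [0.5263 0.0799 0.213 ] [-2.37  2.94 -0.34]
```

Emit:
{"method": "carry_out", "body": {"targets": [[1, 0, -2, 0, 0], [1, 0, -3, 0.1, 0], [1, 0, -3, 0.1, 0], [1, 0, -3, 0, 0], [1, 0, -1.6, 0, 0], [1, 0, 0, 0, 0], [1, 1, 0, 0, 0], [1, 2, 0, 0, 0], [1, 1.5, 0, 0, 0], [1, 0.5, 0, 0, 0], [1, 0, 0, 0, 0], [1, 0, 0, 0, 0]]}}

```text
time: 6.25
tool_pos: [0.4916, -0.0719, 0.1399]
ee_rot: [0.399, 1.57, 0.137]
wrist_force: [0.2, -0.1, -0.4]
width: 0.0612
```

Run:
```python
from h import *
w=snap('wrist','w3');t=snap('scene','s3');p,R,o=tool();print(p.round(4),o['width'],o['wrist_force'])
a=w['image'][140:400,180:460]; b=t['image'][190:290,240:360]
a=cv2.resize(a,None,fx=1.5,fy=1.5); b=cv2.resize(b,(int(120*3.9),390),interpolation=cv2.INTER_CUBIC)[:, :370]
cv2.imwrite('pics/c3.png',np.hstack([a,b])[:,:,::-1])
```

```text
[ 0.4918 -0.0723  0.1405] 0.0613586201370047 [ 0.34396152 -0.08682092 -0.92195241]
```

View pics/c3.png

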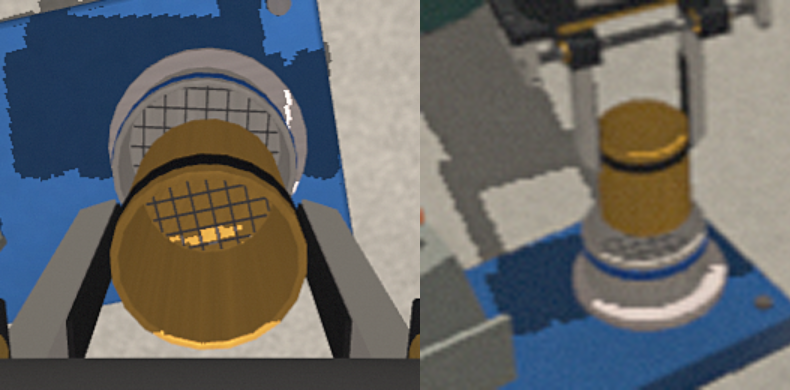

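The medium cup hangs just above the large one. The two are laterally aligned: held centre at x≈210 and large centre at x≈207 in the crop. Lowering it.

Emit:
{"method": "carry_out", "body": {"targets": [[1, 0.6, 0, 0, 0], [1, 0.8, 0, 0, 0], [1, 0.8, 0, 0, 0], [1, 0.8, 0, 0, 0], [1, 0.8, 0, 0, 0], [1, 0.5, 0, 0, 0], [1, 0.2, 0, 0, 0], [1, 0.1, 0, 0, 0], [1, 0, 0, 0, 0], [1, 0, 0, 0, 0]]}}

```text
time: 7.35
tool_pos: [0.4914, -0.0726, 0.0939]
ee_rot: [0.097, 1.57, -0.166]
wrist_force: [-0.7, -1.4, -2.6]
width: 0.0611
```

Emit:
{"method": "carry_out", "body": {"targets": [[1, 0.2, 0, 0, 0], [1, 0.1, 0, 0, 0], [1, 0.1, 0, 0, 0], [1, 0, 0, 0, 0]]}}

```text
time: 7.75
tool_pos: [0.4909, -0.0725, 0.0893]
ee_rot: [2.866, 1.57, 2.602]
wrist_force: [0.1, -0.2, -0.6]
width: 0.061
```

Emit:
{"method": "carry_out", "body": {"targets": [[1, 0.1, 0, 0, 0], [1, 0, 0, 0, 0]]}}

```text
time: 7.95
tool_pos: [0.4911, -0.0725, 0.0891]
ee_rot: [0.249, 1.57, -0.015]
wrist_force: [-1.8, 0.7, 2.2]
width: 0.0612
```

Emit:
{"method": "carry_out", "body": {"targets": [[0.2, 0, 0, 0, 0], [0.1, 0, 0, 0, 0], [0, 0, 0, 0, 0], [0, 0, 0, 0, 0], [0, 0, 0, 0, 0], [0, -1, 0, 0, 0], [0, -2, 0, 0, 0], [0, -3, 0, 0, 0], [0, -3, 0, 0, 0], [0, -3, 0, 0, 0], [0, -2, 0, 0, 0], [0, 0, 3, 0, 0], [0, 0, 3, 0, 0], [0, 0, 3, 0, 0], [0, 0, 3, 0, 0], [0, 0, 0, 0, 0], [0, 0, 0, 0, 0]]}}

```text
time: 9.65
tool_pos: [0.5224, 0.0435, 0.229]
ee_rot: [-0.778, 1.57, -1.041]
wrist_force: [0.3, 0.4, -0.3]
width: 0.0939
```

Run:
```python
from h import *
w=snap('wrist','w4');p,R,o=tool();print(p.round(4),R.round(3),o['width'],o['wrist_force'])
```

```text
[0.5223 0.0429 0.2289] [[ 0.     0.261  0.965]
 [-0.001  0.965 -0.261]
 [-1.    -0.     0.   ]] 0.09409475745838324 [-0.16503358  0.69325402 -1.12771804]
```

View pics/w4.png

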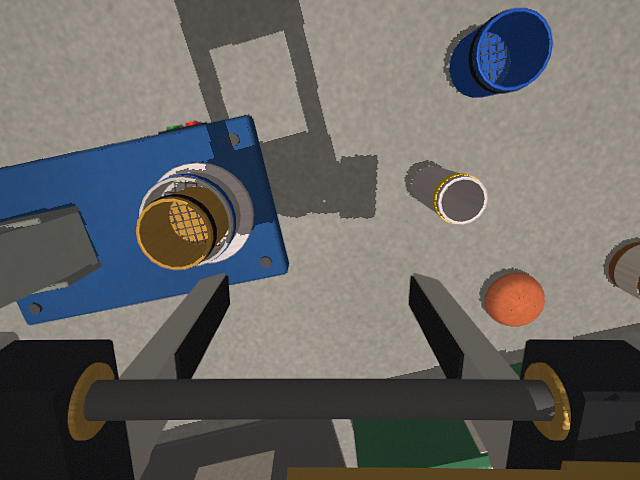

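The medium cup stands nested in the large one with its rim at (176,233). The small rim is at (463,198). Measuring both, plus the shaker yaw.

Run:
```python
from h import *
w=load('w4');p,R,o=tool()
for n,uv,r,z in [('medium',(176,233),39,.112),('small',(463,198),25,.096)]:
    print(n,circ(w,uv,r))
    for du in (-r,0,r):
        X=onz(w,(uv[0]+du,uv[1]),z); print('  ',X.round(4),(R.T@(X-p)*100).round(2))
a=onz(w,(25,323),.03);b=onz(w,(288,270),.03);c=onz(w,(250,116),.03)
# yaw: long edge (front,25..288), screws
print('corners',a.round(3),b.round(3),c.round(3),'len',np.linalg.norm(a-b),np.linalg.norm(c-b))
s1,s2,s3=[onz(w,u,.03) for u in((36,309),(265.5,262.5),(234,139))];print(np.linalg.norm(s1-s2),np.linalg.norm(s2-s3))
for u,v in((a,b),(s1,s2),(c,b),(s3,s2)): d=v-u;print('yaw of edge',np.degrees(np.arctan2(d[1],d[0])))
```

```text
medium [[175.  232.   37.7]
 [190.  223.   40.9]
 [180.  217.   39.9]]
   [ 0.4832 -0.1009  0.112 ] [ 11.7  -14.9   -0.04]
   [ 0.4914 -0.0702  0.112 ] [ 11.7  -11.72  -0.05]
   [ 0.4996 -0.0392  0.112 ] [11.7  -8.51 -0.05]
small [[464. 200.  24.]]
   [0.5224 0.1481 0.096 ] [13.29 10.16 -2.74]
   [0.5278 0.1684 0.096 ] [13.28 12.27 -2.75]
   [0.5333 0.1886 0.096 ] [13.28 14.36 -2.75]
corners [ 0.56  -0.305  0.03 ] [ 0.575 -0.005  0.03 ] [0.413 0.004 0.03 ] len 0.3005329365207918 0.1624475882035883
0.26026164698139753 0.13146624340647223
yaw of edge 87.02598757869835
yaw of edge 87.02398448465944
yaw of edge -3.2196678435723034
yaw of edge -3.6466511439528637
```

Emit:
{"method": "carry_out", "body": {"targets": [[0, 0, 2, -0.5, 0], [0, 0, 3, -0.7, 0], [0, 0, 3, -0.7, 0], [0, 0, 2.8, -0.7, 0], [0, 0, 1.4, -0.3, 0], [0, 2, 0, 0, 0], [0, 3, 0, 0, 0], [0, 3, 0, 0, 0], [0, 3, 0, 0, 0], [0, 2.5, 0, 0, 0], [0, 1.5, 0, 0, 0], [0, 0.7, 0, 0, 0], [0, 0, 0, 0, 0], [1, 0, 0, 0, 0], [1, 0, 0, 0, 0], [1, 0, 0, 0, 0], [1, 0, 0, 0, 0], [1, 0, 0, 0, 0], [1, 0, 0, 0, 0], [1, 0, 0, 0, 0]]}}

```text
time: 11.7
tool_pos: [0.5261, 0.1687, 0.0715]
ee_rot: [2.339, 1.571, 2.075]
wrist_force: [0.1, -0.7, 0.4]
width: 0.0411
```

Emit:
{"method": "carry_out", "body": {"targets": [[1, 0, 0, 0, 0], [1, 0, 0, 0, 0], [1, 0, 0, 0, 0]]}}

```text
time: 12.0
tool_pos: [0.5262, 0.1687, 0.0715]
ee_rot: [1.458, 1.571, 1.194]
wrist_force: [-0.0, -0.7, 0.7]
width: 0.041
```

Emit:
{"method": "carry_out", "body": {"targets": [[1, -0.5, 0, 0, 0], [1, -2, 0, 0, 0], [1, -3, 0, 0, 0], [1, -3, 0, 0, 0], [1, -3, 0, 0, 0], [1, -2.5, 0, 0, 0], [1, -0.5, 0, 0, 0], [1, 0, -2, 0.5, 0], [1, 0, -3, 0.7, 0], [1, 0, -3, 0.7, 0], [1, 0, -3, 0.7, 0], [1, 0, -1, 0.3, 0], [1, 0, 0, 0, 0], [1, 0, 0, 0, 0], [1, 0, 0, 0, 0]]}}

```text
time: 13.5
tool_pos: [0.5228, 0.0464, 0.2161]
ee_rot: [2.407, 1.57, 2.145]
wrist_force: [-0.5, 0.6, -2.7]
width: 0.0414
```

Run:
```python
from h import *
w=snap('wrist','w5');p,R,o=tool();print(p.round(4),o['width'],o['wrist_force'],R.round(3))
print(proj(w,[.4913,-.0705,.112]),proj(w,p+[-.001,0,.024]))
```

```text
[0.5228 0.0464 0.2162] 0.04120213651970207 [-0.58297319  0.45324966 -1.36869321] [[-0.     0.259  0.966]
 [ 0.001  0.966 -0.259]
 [-1.     0.    -0.001]]
[[165.61105368 237.93940823]] [[318.10770498 313.09755129]]
```

View pics/w5.png

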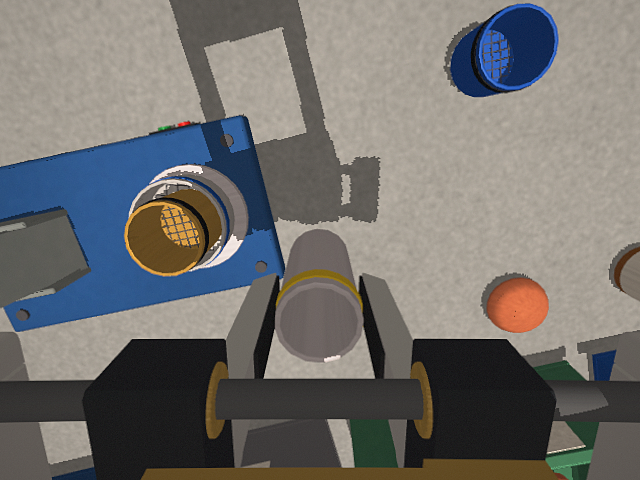

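The small cup is held upright with its rim at (318.5,317), and the medium rim is at (166,237).

Run:
```python
from h import *
w=load('w5');p,R,o=tool()
print(circ(w,(166,237),40),circ(w,(318,317),44))
for uv,z in(((166,237),.112),((318.5,317),p[2]+.0245)):
    X=onz(w,uv,z);print(X.round(4),(R.T@(X-p)*100).round(2))
```

```text
[[166.  238.   39.3]
 [184.  228.   40.6]
 [171.  224.   41.4]
 [169.  215.   38.7]] [[319.  320.   43. ]
 [302.  332.   44.9]
 [321.  337.   45.6]
 [334.  334.   45.8]]
[ 0.4907 -0.0699  0.112 ] [ 10.42 -12.08  -0.09]
[0.5235 0.0462 0.2407] [-2.45 -0.01  0.07]
```

Emit:
{"method": "carry_out", "body": {"targets": [[1, 0, -2, 0, 0], [1, 0, -3, -0.1, 0], [1, 0, -3, -0.1, 0], [1, 0, -3, 0, 0], [1, 0, -1.0, 0, 0], [1, 0, 0, 0, 0], [1, 1, 0, 0, 0], [1, 1.5, 0, 0, 0], [1, 0.5, 0, 0, 0], [1, 0, 0, 0, 0], [1, 0.3, 0, 0, 0], [1, 0.3, 0, 0, 0], [1, 0.3, 0, 0, 0], [1, 0.3, 0, 0, 0], [1, 0, 0, 0, 0]]}}

```text
time: 15.05
tool_pos: [0.4894, -0.0701, 0.174]
ee_rot: [2.997, 1.57, 2.733]
wrist_force: [0.4, 0.3, -1.4]
width: 0.0409
```

Small cup is about 1 cm inside with no contact force; continuing down.

Emit:
{"method": "carry_out", "body": {"targets": [[1, 0.5, 0, 0, 0], [1, 0.8, 0, 0, 0], [1, 0.8, 0, 0, 0], [1, 0.8, 0, 0, 0], [1, 0.8, 0, 0, 0], [1, 0.6, 0, 0, 0], [1, 0.4, 0, 0, 0], [1, 0.2, 0, 0, 0], [1, 0.1, 0, 0, 0], [1, 0, 0, 0, 0]]}}

```text
time: 16.05
tool_pos: [0.4898, -0.0701, 0.1246]
ee_rot: [0.223, 1.57, -0.041]
wrist_force: [0.7, 0.7, -1.8]
width: 0.041
```

Emit:
{"method": "carry_out", "body": {"targets": [[1, 0.1, 0, 0, 0], [1, 0.1, 0, 0, 0], [1, 0.1, 0, 0, 0], [1, 0, 0, 0, 0]]}}

```text
time: 16.45
tool_pos: [0.4896, -0.07, 0.1213]
ee_rot: [2.701, 1.571, 2.437]
wrist_force: [-0.5, -0.7, -2.3]
width: 0.0414
```

Emit:
{"method": "carry_out", "body": {"targets": [[1, 0.1, 0, 0, 0], [1, 0.1, 0, 0, 0], [1, 0, 0, 0, 0]]}}

```text
time: 16.75
tool_pos: [0.4897, -0.0701, 0.1195]
ee_rot: [0.862, 1.571, 0.598]
wrist_force: [0.4, -0.4, -1.5]
width: 0.0409
```

Emit:
{"method": "carry_out", "body": {"targets": [[1, 0.1, 0, 0, 0], [1, 0, 0, 0, 0], [1, 0, 0, 0, 0]]}}

```text
time: 17.05
tool_pos: [0.49, -0.0701, 0.1194]
ee_rot: [0.1, 1.57, -0.164]
wrist_force: [-2.9, 0.0, 4.9]
width: 0.041
```

Contact reached. Releasing, lifting, turning the jaws to the shaker's x, and moving over the plunger.

Emit:
{"method": "carry_out", "body": {"targets": [[0.5, 0, 0, 0, 0], [0.4, 0, 0, 0, 0], [0.3, 0, 0, 0, 0], [0.1, 0, 0, 0, 0], [0, 0, 0, 0, 0], [0, 0, 0, 0, 0], [0, 0, 0, 0, 0], [0, -1, 0, 0, 0], [0, -2, 0, 0, 0], [0, -3, 0, 0, 0], [0, -3, 0, 0, 0], [0, -3, 0, 0, 0], [0, -2.5, 0, 0, 0], [0, -1, 0, 0, 0]]}}

```text
time: 18.45
tool_pos: [0.4907, -0.0704, 0.2775]
ee_rot: [0.025, 1.564, -0.239]
wrist_force: [0.0, 0.3, -0.8]
width: 0.094
```

Emit:
{"method": "carry_out", "body": {"targets": [[0, 0, 0, 0, 8.5], [0, 0, 0, 0, 8.5], [0, 0, 0, 0, 8.5], [0, 0, 0, 0, 8.5], [0, 0, 0, 0, 8.5], [0, 0, 0, 0, 8.5], [0, 0, 0, 0, 8.5], [0, 0, 0, 0, 8.5], [0, 0, 0, 0, 8.5], [0, 0, 0, 2, 1.6], [0, 0, 0, 3, 0], [0, 0, 0, 3, 0], [0, 0, 0, 3, 0], [0, 0, 0, 3, 0], [0, 0, 0, 2.9, 0], [0, 0, 0, 2, 0], [0, 0, 0, 0, 0], [0, 0, 0, 0, 0]]}}

```text
time: 20.25
tool_pos: [0.4794, -0.2586, 0.2728]
ee_rot: [-2.5, 1.569, 2.155]
wrist_force: [-0.0, 1.1, 0.1]
width: 0.094
```

Run:
```python
from h import *
w=snap('wrist','w6');t=snap('scene','s6');p,R,o=tool();print(p.round(4),o['width'],o['wrist_force'],R.round(3),o['joint_positions'].round(2))
print(proj(w,[.480,-.259,.181]))
b=cv2.resize(t['image'][185:325,200:360],(320,280),interpolation=cv2.INTER_CUBIC)
a=w['image'][:,80:560].copy(); c=np.zeros((480,800,3),np.uint8);c[:,:480]=a;c[:280,480:]=b
cv2.imwrite('pics/c6.png',c[:,:,::-1])
```

```text
[ 0.4797 -0.2579  0.2734] 0.09406453084332568 [-1.05546555 -0.59718026 -0.20328293] [[-0.     0.998 -0.055]
 [ 0.001 -0.055 -0.998]
 [-1.    -0.    -0.001]] [-0.6   0.07  1.25  0.    1.82 -0.54]
[[322.3891351  241.07409726]]
```

View pics/c6.png

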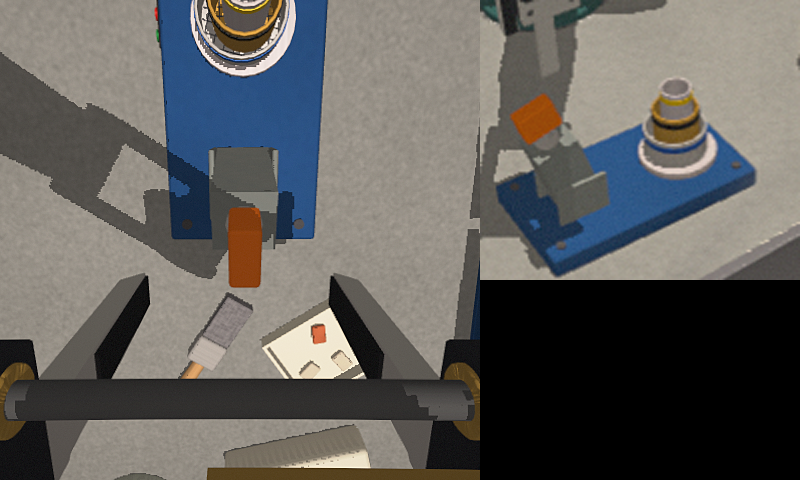

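All three cups are nested upright (scene inset). The handle is at about (324.5,247) in the wrist view and its sides run parallel to the fingers. Triangulating the orange handle centre across views.

Run:
```python
from h import *
p,R,o=tool(); obs=[]
for f,box in(('w6',(290,190,360,300)),('s0',(205,225,250,262)),('t0',(408,242,448,270)),('s6',(205,225,250,262))):
    s=load(f); hsv=cv2.cvtColor(s['image'],cv2.COLOR_RGB2HSV); x0,y0,x1,y1=box
    m=cv2.inRange(hsv,(3,160,70),(20,255,255)); k=np.zeros_like(m);k[y0:y1,x0:x1]=m[y0:y1,x0:x1]
    c=max(cv2.findContours(k,0,2)[0],key=cv2.contourArea); r=cv2.minAreaRect(c);M=cv2.moments(c)
    uv=(M['m10']/M['m00'],M['m01']/M['m00']); print(f,np.round(uv,1),cv2.boundingRect(c),np.round(r[2],1),np.round(r[1],1)); obs.append((f,s,uv))
def tri(o):
    A=0;b=0
    for f,s,uv in o:
        c,d=ray(s,uv);d/=np.linalg.norm(d);Q=np.eye(3)-np.outer(d,d);A=A+Q;b=b+Q@c
    return np.linalg.solve(A,b)
for sel in((0,1),(0,3),(1,2),(0,2),(0,1,2)):
    X=tri([obs[i] for i in sel]);print(sel,X.round(4),(R.T@(X-p)*100).round(2))
```

```text
w6 [324.4 246.8] (308, 208, 34, 79) 90.0 [78. 33.]
s0 [227.7 244. ] (215, 232, 25, 25) 56.3 [17.5 21.6]
t0 [426.2 256.9] (415, 251, 24, 12) 8.1 [22.8 10.9]
s6 [227.8 244. ] (215, 232, 26, 25) 56.3 [17.5 21.6]
(0, 1) [ 0.4816 -0.2632  0.1806] [9.27 0.22 0.53]
(0, 3) [ 0.4817 -0.2631  0.1806] [9.27 0.23 0.52]
(1, 2) [ 0.4847 -0.2636  0.1827] [9.06 0.54 0.55]
(0, 2) [ 0.4821 -0.26    0.1958] [7.75 0.25 0.21]
(0, 1, 2) [ 0.4832 -0.2634  0.182 ] [9.13 0.39 0.54]
```

Emit:
{"method": "carry_out", "body": {"targets": [[0, 0, 0.25, 0.5, 0], [0, 2, 0, 0, 0], [0, 3, 0, 0, 0], [0, 3, 0, 0, 0], [0, 2, 0, 0, 0], [0, 1.1, 0, 0, 0], [0.4, 0, 0, 0, 0], [0.5, 0, 0, 0, 0], [0.6, 0, 0, 0, 0], [0.65, 0, 0, 0, 0], [0.65, 0, 0, 0, 0], [0.65, 0, 0, 0, 0], [0.65, 0, 0, 0, 0], [0.65, 0, 0, 0, 0], [0.65, 0, 0, 0, 0]]}}

```text
time: 21.85
tool_pos: [0.4818, -0.2639, 0.1624]
ee_rot: [-2.519, 1.571, 2.137]
wrist_force: [-0.2, -0.4, 0.3]
width: 0.0332
```

Run:
```python
from h import *
w=snap('wrist','w7');p,R,o=tool();print(p.round(4),o['width'],o['wrist_force'],R.round(3))
im=w['image'];a=im[150:400,200:440]; cv2.imwrite('pics/c7.png',cv2.resize(a,None,fx=2.4,fy=2.4)[:,:,::-1])
```

```text
[ 0.4819 -0.2639  0.1624] 0.032736439765667764 [ 0.40617388 -0.19515942  0.24181741] [[ 0.     0.998 -0.056]
 [ 0.    -0.056 -0.998]
 [-1.     0.    -0.   ]]
```

View pics/c7.png

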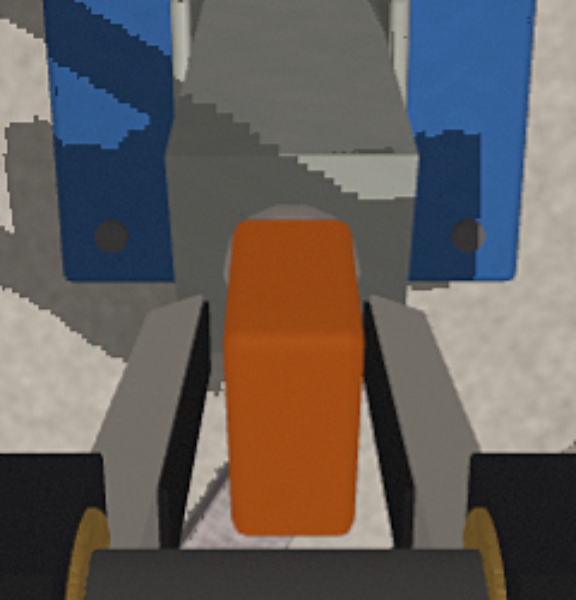

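The handle sits between the pads but about 1 mm towards +y of the tool (crop gaps about 20 px left, 8 px right). Shifting 1 mm and closing.

Emit:
{"method": "carry_out", "body": {"targets": [[0.65, 0, 0.1, 0, 0], [0.65, 0, 0, 0, 0], [0.7, 0, 0, 0, 0], [0.72, 0, 0, 0, 0], [0.74, 0, 0, 0, 0], [0.76, 0, 0, 0, 0], [0.8, 0, 0, 0, 0], [1, 0, 0, 0, 0], [1, 0, 0, 0, 0], [1, 0, 0, 0, 0], [1, 0, 0, 0, 0]]}}

```text
time: 23.0
tool_pos: [0.483, -0.2641, 0.1625]
ee_rot: [1.515, 1.57, -0.112]
wrist_force: [1.4, -0.1, -0.2]
width: 0.0237
```

Run:
```python
from h import *
p,R,o=tool();print(p.round(4),o['width'],o['wrist_force'].round(2),o['wrist_torque'].round(2),(R.T@o['wrist_force']).round(2))
```

```text
[ 0.483  -0.2641  0.1625] 0.023736210586769592 [ 1.44 -0.08 -0.19] [-0.1  -0.13  0.02] [0.19 1.45 0.  ]
```

Emit:
{"method": "carry_out", "body": {"targets": [[1, -0.1, 0, 0.026, 0], [1, -0.193, 0, 0.052, 0], [1, -0.193, 0, 0.052, 0], [1, -0.193, 0, 0.052, 0], [1, -0.193, 0, 0.052, 0], [1, -0.097, 0, 0.026, 0], [1, 0, 0, 0, 0], [1, 0, 0, 0, 0]]}}

```text
time: 23.8
tool_pos: [0.4826, -0.2666, 0.1721]
ee_rot: [-2.44, 1.571, 2.216]
wrist_force: [0.3, -0.2, -4.1]
width: 0.024
```

Run:
```python
from h import *
p,R,o=tool();d=p-[.483,-.2641,.1625];print(d.round(4),o['width'],(R.T@o['wrist_force']).round(2),o['wrist_torque'].round(2))
```

```text
[-0.0004 -0.0025  0.0096] 0.0239799078659966 [4.12 0.32 0.17] [-0.12  0.02  0.05]
```

Emit:
{"method": "carry_out", "body": {"targets": [[1, -0.193, 0, 0.052, 0], [1, -0.29, 0, 0.078, 0], [1, -0.29, 0, 0.078, 0], [1, -0.29, 0, 0.078, 0], [1, -0.29, 0, 0.078, 0], [1, -0.29, 0, 0.078, 0], [1, -0.29, 0, 0.078, 0], [1, -0.29, 0, 0.078, 0], [1, -0.29, 0, 0.078, 0], [1, -0.29, 0, 0.078, 0], [1, -0.29, 0, 0.078, 0], [1, 0, 0, 0, 0], [1, 0, 0, 0, 0]]}}

```text
time: 25.1
tool_pos: [0.4822, -0.2749, 0.2031]
ee_rot: [2.204, 1.571, 0.577]
wrist_force: [0.2, 0.1, -4.6]
width: 0.0239
```

Run:
```python
from h import *
p,R,o=tool();d=p-[.483,-.2641,.1625];print(d.round(4),o['width'],(R.T@o['wrist_force']).round(2),o['wrist_torque'].round(2))
```

```text
[-0.0008 -0.0108  0.0406] 0.02388073707417378 [ 4.57  0.17 -0.14] [-0.15  0.06  0.02]
```

Emit:
{"method": "carry_out", "body": {"targets": [[1, -0.2, 0, 0.054, 0], [1, -0.2, 0, 0.054, 0], [1, -0.2, 0, 0.054, 0], [1, -0.17, 0, 0.046, 0], [1, 0, 0, 0, 0], [1, 0, 0, 0, 0], [1, 0, 0, 0, 0]]}}

```text
time: 25.8
tool_pos: [0.4821, -0.2769, 0.2106]
ee_rot: [-2.494, 1.571, 2.162]
wrist_force: [-0.4, -0.2, -3.7]
width: 0.024
```

Run:
```python
from h import *
s=snap('scene','s8');w=snap('wrist','w8');t=snap('top','t8')
p,R,o=tool();d=p-[.483,-.2641,.1625];print(d.round(4),np.linalg.norm(d),o['width'],(R.T@o['wrist_force']).round(2),o['wrist_torque'].round(2))
a=cv2.resize(s['image'][190:300,200:330],(520,440),interpolation=cv2.INTER_CUBIC);b=cv2.resize(t['image'][215:305,310:450],(280,180))
c=np.zeros((440,800,3),np.uint8);c[:,:520]=a;c[:180,520:]=b;c[180:]=c[180:];c[190:430,525:795]=cv2.resize(w['image'][130:370,185:455],(270,240))
cv2.imwrite('pics/c8.png',c[:,:,::-1])
```

```text
[-0.0009 -0.0128  0.0482] 0.04984264053283573 0.023861530025039643 [ 3.47 -0.14 -0.02] [-0.03  0.11 -0.  ]
```

View pics/c8.png

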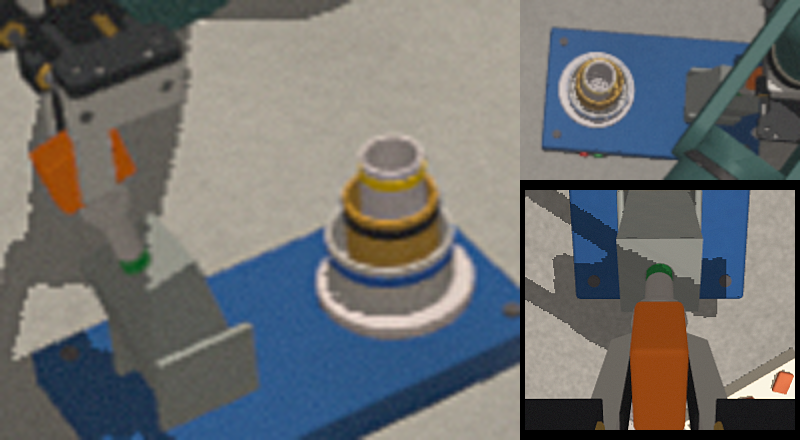

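The final views show about 10 mm of green above the mouth with no red, the handle in the grip, and the cups nested upright on the table. Handing in.

```bash
python3 -c "
from bench import robot
print(robot.close_job(), robot.get_obs()['tool_pos'])"
```

```text
the job is handed in; nothing more can be done
the job is handed in; nothing more can be done
```

I nested the medium (brass) cup in the large one, then the small cup in the medium. Each was lowered until it touched bottom, then released. I then drew the plunger along its leaning sleeve and handed in at about 26 s, still gripping it.

- **Plunger:** the tool travelled 49.8 mm along the 15° axis. The last image shows green at the mouth and no red. I checked the 50 mm from tool travel, not by measuring the green band.
- **Forces:** in the readings during the pull, the sideways force stayed under 0.5 N and the force along the pull was about 4 N, roughly the plunger's weight. The highest force I read in the whole job was about 6 N.
- **Cups:** the last scene and top views show all three upright and nested on the table. I aimed for no contact with the look-alike or bystanders and saw no sign of any, but I did not re-measure them at the end.
- **Disagreements:** the first top-view cup position was about 5 mm off the wrist view, so I used the wrist view. The shaker's corners put its table centre about 10 mm from the large cup's centre. I took that as corner-measuring error because the cup looked centred in the images, and I did not resolve it.

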